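# Set the cream depositor to its third portion click

### The job

The portion lever on the cream depositor (the upright red and blue paddle on its deck) is off its zero. With a fingertip, push the paddle back against the stop at the yellow zero end and keep it there for a moment, then push it towards the hopper, counting the clicks, and leave it resting in the third notch from zero without ever going past that one. Only push its red or blue face, never pinch the paddle, and leave everything else on the bench where it stands.

Things in the scene. Friction and masses are not known exactly. Their poses are not given: they have to be found in the camera images.
- depositor: Cream depositor, fixed: white console 180 mm (its x) by 540 mm (its y, -190 to +350 mm), deck 70 mm above the bench. Origin on the bench under the track's middle line; z up, +y along the track from the zero end to the hopper. The lever slides at x = 0; its mid-plane goes from y = -80 mm (zero) to +20 mm. Black ticks beside the track mark zero and each notch.
- zero_stop (a point): Middle of the yellow strip (4 mm high, 50 mm across the track, 10 mm along it) on the deck, at the zero end of the track, y = -107 mm; the point is at its top. The lever stops by itself 27 mm short of this mid-line. A fingertip fits between strip and lever above the strip.
- hopper (a point): Top middle of the steel hopper at the console's other end (y = +260 mm), 340 mm above the bench, 208 mm wide at the top; its 140 mm wide pedestal starts at y = +185 mm, 165 mm beyond the lever's far end of travel.
- portion_lever (a joint): Slide of the lever, m: 0 at the zero stop, grows towards the hopper, limit 0.100. Spring notches every 20 mm: 0, 0.020 (first click), 0.040, 0.060 (third), 0.080, 0.100. Leaving a notch takes 5 to 7 N; 10 mm on, past the crest, it snaps into the next one; let go, it centres in the nearest notch. Starts in the first or second notch.
- lever_top (a point): Middle of the top of the lever, an upright paddle 24 mm thick along the track, 42 mm wide across it, from 5 to 55 mm above the deck (top 125 mm above the bench); red face towards the zero end, blue face towards the hopper. Moves with the lever; axes of the depositor.
- push_pad: The paddle's red face plate (42 x 8 x 50 mm), facing the zero end; the outer face lies 12 mm from the paddle's mid-plane. Push on it to advance the lever. Origin: lever mid-plane at deck height; axes of the depositor.
- pull_pad: The paddle's blue face plate, the same on the hopper side; press on it to send the lever back to zero. Origin as push_pad.
- tray: Shallow dark baking tray 180 x 380 x 18 mm, fixed, lying beyond the console (its +x side), holding the pastries. Origin under its centre.
- pastry_a: Loose plain swirl pastry, 94 mm across, about 25 mm high, on the tray. Origin under its centre. Leave alone.
- pastry_b: Loose swirl pastry with white icing, 94 mm across, about 25 mm high, on the tray. Origin under its centre. Leave alone.
- pastry_c: Loose swirl pastry with chocolate, 94 mm across, about 25 mm high, on the tray. Origin under its centre. Leave alone.
- cup: Loose small steel portion cup, 44 mm across, 45 mm high, standing on the deck near the blue-face side of the lever. Origin under its centre. Leave alone.
- nozzle: Loose steel piping nozzle, 32 mm across at its foot, 42 mm high, standing on the deck. Origin under its centre. Leave alone.
- jar: Loose amber jar, 70 mm across, 100 mm high, on the bench beside the console, on its robot side. Origin under its centre. Leave alone.

How it is judged:
By the outcome, as a careful person would: the job done as asked, in the order asked, and still so for the second after the job is handed in, with the robot touching nothing.
It also fails if it takes over 64 s, if anything falls off the work surface, if the arm or the gripper's body presses on something with over 40 N, if the wrist force passes 120 N, or if a joint passes its speed limit or range.

### The arm

A 6-joint arm with a two-finger parallel gripper is mounted at the origin on the work surface. World frame = base frame: x ahead of the robot, y to its left, z up, the work surface at z = 0. Lengths are in m, angles in rad, forces in N, time in s.
With the tool pointing down it reaches from about 0.4 to 0.825 m from the base axis. Payload 7 kg.
Tool frame: the origin (TCP) lies midway between the tips of the shut fingers; the grasp point (between the pads) lies 19 mm behind it; z points along the fingers, x is the direction in which the jaws open and shut, and the axes are right-handed (so a half turn about z gives the same grasp; the last joint's range is limited). The gripper opens to 88 mm and grips with 3 to 60 N. Pads are 19 mm wide; open, the fingers measure 130 mm over their backs; the gripper's body (78 mm by 193 mm) begins 47 mm behind the grasp point.
Start: joints at [1.6, 0.359, 0.012, 0, -1.224, -0.288], TCP at [0.173, 0.652, 0.227] pointing down, gripper open.
Joint ranges: [-3.07, 3.07], [-1.43, 2.12], [-1.02, 1.25], [-3.03, 1.67], [-3.05, -0], [-3.03, 3.03]. Speed limits (rad/s): [2.39, 2.39, 3.01, 3.14, 3.14, 3.14].

### API

Orientations are given as [roll, pitch, yaw] about the fixed x, y, z axes, in that order (R = Rz(yaw) Ry(pitch) Rx(roll)).
In Python, from station import status, eyes, workorder gives the robot as it stands.
- The arm moves only by the shell command python3 -m jog 'ROWS' [OPENING] [FORCE]. ROWS is JSON, a list of rows, each a list of 6 numbers: the shift along the world's x, y, z in mm, then the turn, a rotation vector about the world's x, y, z in rad. A call has 1 to 12 rows; each row shifts and turns the pose as measured when the row begins; what a row does not reach is not made up. A row lasts 1/10 s, in which the tool goes at most 50 mm and 8.59 degrees, less where a joint would pass 70% of its speed; a pose out of reach is approached as far as the arm can. A call with a gripper value outside its range is refused whole. OPENING is the opening, from 0 (shut) to 1 (fully open), set as the call begins (- or left out, the last holds). The fingers move at their own pace and stop on an object; FORCE is the grip in N (left out, the last holds). Time passes only in rows, so rows that do not move let the fingers close. It gives the time, the measured TCP pose, the force and the opening at its end, in the units of the state.
- status.get_state(): the state, without advancing time (a new reading comes with each control period).
- eyes.grab_frame(name): name is "scene" or "top"; returns the picture (480x640x3 uint8, blue, green, red); there is no depth.
- eyes.calibration(name): a dict with "camera_matrix" (3x3 intrinsics, pixels), "cam_to_world" (4x4, takes a point from camera to world coordinates). Camera axes: x right, y up, looking along -z (the intrinsics and any distortion apply to the point x, -y, -z); pixel columns grow to the right and rows downward; lengths in m; the calibration is good to about 2 mm. A picture is of the moment at which its call begins. calibration takes no time and is no camera call.
- workorder.job_done(): hands the job in, once; it reports no verdict.
The state is a dict: "t": time; "q": joint angles; "qd": joint speeds; "joint_efforts": joint torques, N m; "eef_pos": TCP position; "ee_rot": TCP orientation; "force": force on the tool from outside, world axes, zero at the start; "moment": the same for the moment, N m; "width": finger opening in m.
Only numpy, scipy, OpenCV 4.12 (cv2) and the standard library are available. Lean on these libraries where they do the work, as an engineer would, in place of code of your own. Each camera call takes 0.05 s, during which the arm holds its last target. There are 200 camera calls.

## Working session

There is one attempt and no reset: what is moved stays moved. The work goes in short steps, Python scripts to look and compute and a shell command to move; the robot and the scene stay as the last step left them, time stands still between calls to the robot, and variables do not carry over. Pictures are saved under pics/ and viewed, about 8 in all and at most 12, crops included, and the job is handed in when it is done.

```bash
mkdir -p pics; ls
python3 - <<'E'
from station import status, eyes
import cv2
print(status.get_state())
for n in("scene","top"):
    cv2.imwrite(f"pics/{n}0.png",eyes.grab_frame(n)); c=eyes.calibration(n); print(n,c)
E
```

```text
pics
{'t': 0.0, 'q': array([ 1.60012586e+00,  3.59380496e-01,  1.10871957e-02, -3.50080241e-04,
       -1.22407309e+00, -2.88095855e-01]), 'qd': array([ 1.45617962e-03, -4.33777955e-05, -7.41119983e-05,  7.16899726e-05,
        1.56594779e-04, -1.15676990e-03]), 'joint_efforts': array([-2.26601669e-04, -5.82713056e+01,  2.93053490e+01,  6.99742064e+00,
        6.96349656e-03, -1.38752503e-04]), 'eef_pos': array([0.17262761, 0.65206955, 0.22563915]), 'ee_rot': array([-3.14146205e+00, -1.59886733e-03, -1.82968198e+00]), 'force': array([-0.50193878, -0.09839272, -0.19010725]), 'moment': array([-0.02960729, -0.05658415,  0.05130716]), 'width': 0.08756639191874757}
scene {'camera_matrix': array([[562.84149791,   0.        , 319.31221875],
       [  0.        , 562.84149791, 236.06468589],
       [  0.        ,   0.        ,   1.        ]]), 'cam_to_world': array([[-0.46926754, -0.51699123,  0.71589667,  1.40320877],
       [ 0.88304961, -0.27163781,  0.38266996,  0.50673631],
       [-0.00337241,  0.81174686,  0.58399971,  0.88613167],
       [ 0.        ,  0.        ,  0.        ,  1.        ]])}
top {'camera_matrix': array([[536.23902649,   0.        , 307.44198181],
       [  0.        , 536.23902649, 231.10016417],
       [  0.        ,   0.        ,   1.        ]]), 'cam_to_world': array([[ 0.01642329,  0.98481633, -0.17282091,  0.38460064],
       [-0.9996702 ,  0.01958577,  0.01660972,  0.07968846],
       [ 0.01974235,  0.17249113,  0.98481321,  1.32595204],
       [ 0.        ,  0.        ,  0.        ,  1.        ]])}
```

View pics/scene0.png

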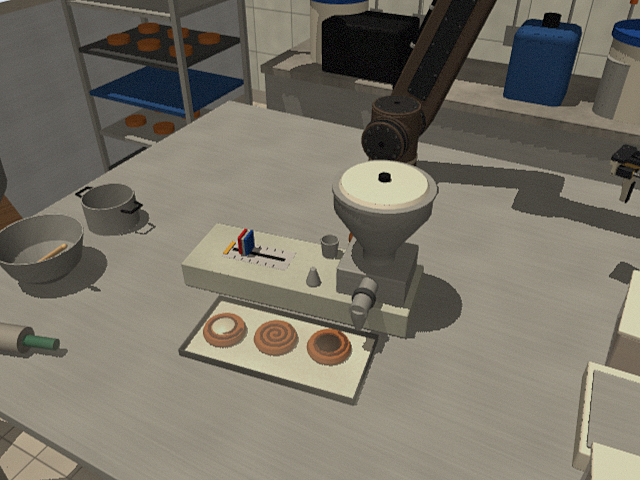

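View pics/top0.png

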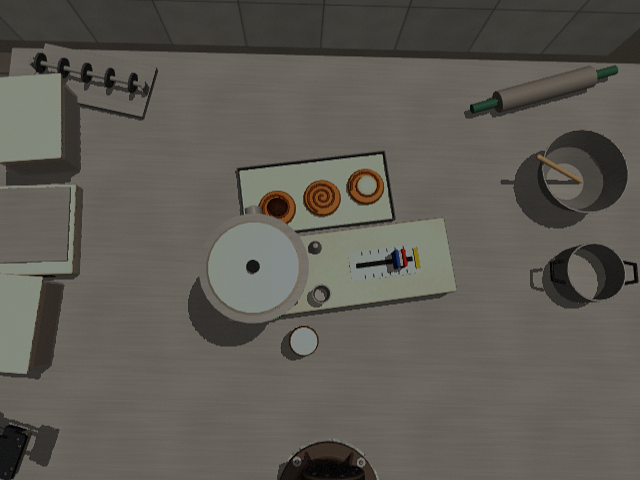

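The scene view shows the depositor with the paddle near the zero end. In the top view the yellow strip is at (417,258), the lever at about (400,259), the hopper at (252,267), the cup at (319,295) and the jar at (303,341). Next I'll enlarge and measure.

```bash
cat > h.py <<'E'
import numpy as np, cv2
from station import status, eyes
def px2w(n,u,v,z):
    c=eyes.calibration(n);K=c["camera_matrix"];T=c["cam_to_world"]
    d=np.linalg.inv(K)@[u,v,1];d=T[:3,:3]@[d[0],-d[1],-d[2]]
    return T[:3,3]+d*(z-T[2,3])/d[2]
def w2px(n,p):
    c=eyes.calibration(n);K=c["camera_matrix"];T=c["cam_to_world"]
    q=T[:3,:3].T@(np.array(p)-T[:3,3]);q=K@[q[0],-q[1],-q[2]];return q[:2]/q[2]
def crop(n,f,x0,y0,x1,y1,s,img=None):
    im=eyes.grab_frame(n) if img is None else img
    cv2.imwrite(f,cv2.resize(im[y0:y1,x0:x1],None,fx=s,fy=s,interpolation=cv2.INTER_CUBIC))
E
python3 - <<'E'
from h import *
crop("top","pics/c1.png",340,210,470,310,6,cv2.imread("pics/top0.png"))
crop("scene","pics/c2.png",180,215,300,305,6,cv2.imread("pics/scene0.png"))
for n,u,v,z in [("top",444,219,.07),("top",456,292,.07),("top",252,267,.34),("top",417,258,.074),("top",303,341,.1),("top",319,295,.115)]: print(u,v,px2w(n,u,v,z).round(4))
E
```

```text
444 219 [ 0.641  -0.2688  0.07  ]
456 292 [ 0.467  -0.2922  0.07  ]
252 267 [0.4885 0.1641 0.34  ]
417 258 [ 0.545 -0.201  0.074]
303 341 [0.3496 0.0649 0.1   ]
319 295 [0.4519 0.0309 0.115 ]
```

View pics/c1.png

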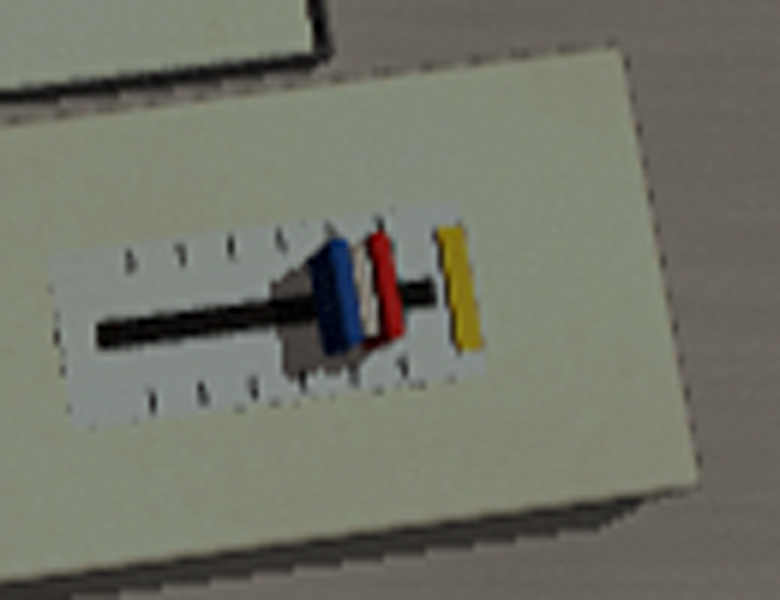

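View pics/c2.png

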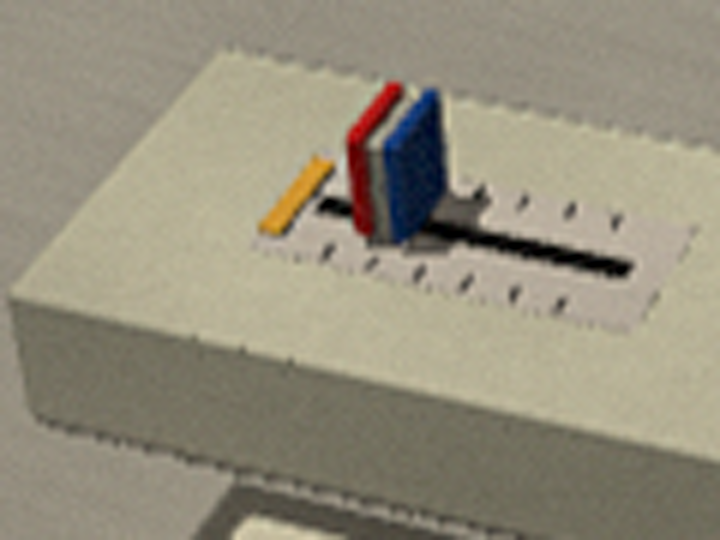

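The crop shows the strip centre at c1 (460,288), zero ticks at (379,222) and (403,366), and last ticks at (131,262) and (152,402). The lever looks to be about on the first notch. I'll fit the frame and read the lever position.

```bash
cat >> h.py <<'E'
YAW,OX,OY=0,0,0
E
python3 - <<'E'
from h import *
from scipy.optimize import least_squares
f1=lambda a,b:(340+a/6-.42,210+b/6-.42)
f2=lambda a,b:(180+a/6-.42,215+b/6-.42)
obs=[]  # cam, px, local
obs+=[("top",f1(460,288),(0,-.107,.074)),("top",f1(622,48),(.09,-.19,.07)),("top",f1(697,487),(-.09,-.19,.07)),("top",(252,267),(0,.26,.34))]
obs+=[("scene",f2(297,196),(0,-.107,.074)),("scene",f2(225,50),(-.09,-.19,.07)),("scene",f2(12,296),(.09,-.19,.07))]
def L(p,l):
    c,s=np.cos(p[2]),np.sin(p[2]);return [p[0]+c*l[0]-s*l[1],p[1]+s*l[0]+c*l[1],l[2]]
def res(p): return np.ravel([w2px(n,L(p,l))-u for n,u,l in obs])
r=least_squares(res,[.53,-.1,.14],loss="soft_l1");p=r.x;print(p,res(p).reshape(-1,2).round(1))
def loc(w):
    c,s=np.cos(p[2]),np.sin(p[2]);d=w[:2]-p[:2];return (c*d[0]+s*d[1],-s*d[0]+c*d[1])
for nm,u,z in [("tick0",f1(391,294),.07),("tick5",f1(141,332),.07),("bluetop",f1(345,297),.125),("redtop",f1(388,288),.125)]: print(nm,np.round(loc(px2w("top",*u,z)),4))
for nm,u,z in [("bluetop",f2(424,113),.125),("redtop",f2(376,106),.125)]: print("scene",nm,np.round(loc(px2w("scene",*u,z)),4))
print("cup",loc(px2w("top",319,295,.115)),"nozzle",loc(px2w("top",316,247,.112)))
for q in (.02,.04): print(q,w2px("top",L(p,(0,-.08+q,.125))),w2px("scene",L(p,(0,-.08+q,.125))))
print("q",f1(367,292),f2(400,110))
E
```

```text
[ 0.52899553 -0.09160722  0.155513  ] [[-0.8  0.2]
 [-0.7 -1.2]
 [ 0.7  0.2]
 [-0.6 -0.1]
 [ 0.5 -1. ]
 [-0.8 -1.4]
 [-1.3 -1.3]]
tick0 [ 0.0019 -0.0824]
tick5 [0.0005 0.0178]
bluetop [-0.0021 -0.053 ]
redtop [-0.0009 -0.0697]
scene bluetop [-0.0008 -0.0484]
scene redtop [ 0.001  -0.0682]
cup (np.float64(-0.057225257759415046), np.float64(0.13297306957391788)) nozzle (np.float64(0.051951626862485764), np.float64(0.12408833908437909))
0.02 [399.96515568 257.76171287] [245.59938942 232.66535701]
0.04 [391.27113115 258.95900984] [253.41975263 234.26941831]
q (400.74666666666667, 258.24666666666667) (246.2466666666667, 232.91333333333336)
```

Pose: origin about (0.529,-0.092), yaw 0.156, with the lever in the first notch (blue face at local y of about -0.048). I'll shut the gripper, rise over the hopper and travel.

```bash
python3 -m jog '[[0,0,50,0,0,0],[0,0,50,0,0,0],[0,0,50,0,0,0],[0,0,50,0,0,0],[18,-38,0,0,0,-0.077],[18,-38,0,0,0,-0.077],[18,-38,0,0,0,-0.077],[18,-38,0,0,0,-0.077],[18,-38,0,0,0,-0.077],[18,-38,0,0,0,-0.077]]' 0 20
```

```text
t: 1.1
eef_pos: [0.2802, 0.4173, 0.425]
ee_rot: [-3.141, -0.013, -2.304]
force: [0.8, -0.2, 0.3]
width: 0.0134
```

```bash
python3 -m jog '[[21,-42,0,0,0,-0.06],[21,-42,0,0,0,-0.06],[21,-42,0,0,0,-0.06],[21,-42,0,0,0,-0.06],[21,-42,0,0,0,-0.06],[21,-42,0,0,0,-0.06],[21,-42,0,0,0,-0.06],[21,-42,0,0,0,-0.06],[21,-42,0,0,0,-0.06],[21,-42,0,0,0,-0.06],[21,-42,0,0,0,-0.06],[21,-42,0,0,0,-0.06]]'
```

```text
t: 2.3
eef_pos: [0.5341, -0.1106, 0.4245]
ee_rot: [3.14, -0.011, -3.05]
force: [1.2, 1.5, 1.5]
width: 0.0005
```

```bash
python3 -m jog '[[-3,11,-20,0,0,0.03],[-3,11,-45,0,0,0.03],[0,0,-45,0,0,0],[0,0,-45,0,0,0],[0,0,-45,0,0,0],[0,0,-45,0,0,0],[0,0,0,0,0,0]]'
python3 - <<'E'
from h import *
s=status.get_state();print(s['eef_pos'],s['ee_rot'],s['force'])
crop("scene","pics/c3.png",180,175,320,280,5)
E
```

```text
t: 3.0
eef_pos: [0.5261, -0.0974, 0.1683]
ee_rot: [3.14, -0.015, -3.005]
force: [-0.1, -0.3, 0.3]
width: 0.0004
[ 0.52614794 -0.09743753  0.16827369] [ 3.14001384 -0.0153329  -3.00535899] [-0.07712452 -0.34244605  0.2784618 ]
```

View pics/c3.png

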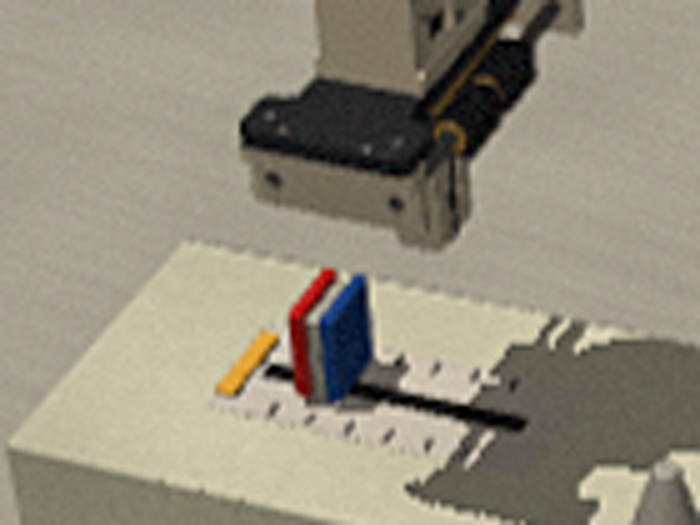

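Run:
```python
from h import *
im=eyes.grab_frame("scene")
s=status.get_state();e=s['eef_pos']
from scipy.spatial.transform import Rotation as R
r=R.from_euler('xyz',s['ee_rot']).as_matrix()
S=6;x0,y0=190,140
pts={'tcp':e,'x+2':e+r[:,0]*.021,'x-2':e-r[:,0]*.021,'y+':e+r[:,1]*.0095,'y-':e-r[:,1]*.0095,'back':e-r[:,2]*.066}
c=cv2.resize(im[y0:y0+100,x0:x0+130],None,fx=S,fy=S,interpolation=cv2.INTER_CUBIC)
for k,p in pts.items():
    u=w2px("scene",p);q=tuple(int(v) for v in ((u-[x0,y0])*S));cv2.circle(c,q,3,(0,255,0),-1);print(k,q)
cv2.imwrite("pics/c4.png",c)
```

```text
tcp (452, 476)
x+2 (475, 446)
x-2 (429, 506)
y+ (475, 481)
y- (429, 471)
back (441, 326)
```

View pics/c4.png

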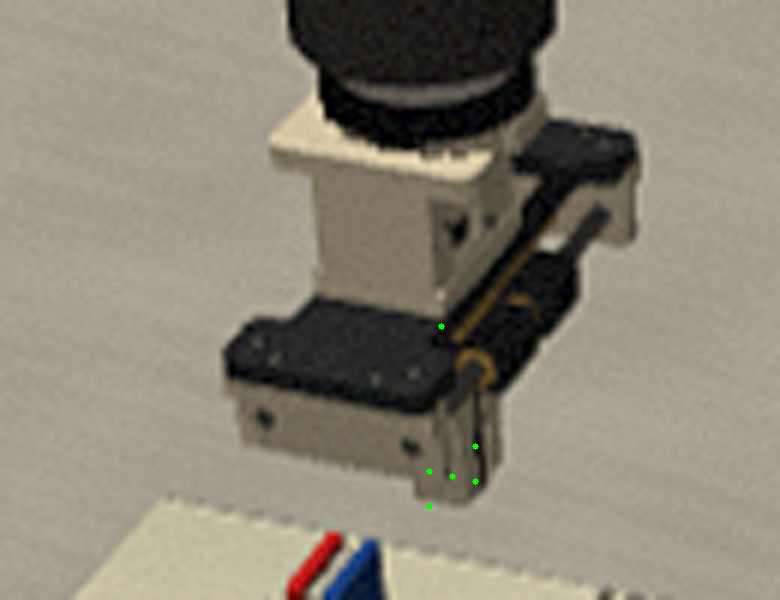

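The projected TCP sits on the fingertip, and the wide block is the body's end cap, clear above. I'll descend and then approach the blue face.

```bash
python3 -m jog '[[3,0,-40,0,0,0.01],[0,0,-38,0,0,0.01],[0,0,0,0,0,0]]' && python3 -m jog '[[1.5,-10,0,0,0,0],[1.5,-10,0,0,0,0],[0,0,0,0,0,0]]'
```

```text
t: 3.4
eef_pos: [0.5417, -0.0972, 0.1055]
ee_rot: [-3.139, 0.011, -2.981]
force: [-0.3, -0.2, -0.4]
width: 0.0006
t: 3.7
eef_pos: [0.5504, -0.1185, 0.1142]
ee_rot: [-3.136, 0.021, -2.979]
force: [-0.3, -0.2, -0.3]
width: 0.0003
```

```bash
python3 -m jog '[[0,0,0,0,0,0],[0,0,0,0,0,0],[0,0,0,0,0,0]]';python3 -m jog '[[-5,0,-15,0,-0.02,0]]';python3 -m jog '[[0,0,0,0,0,0],[0,0,0,0,0,0]]'
```

```text
t: 4.0
eef_pos: [0.5522, -0.1193, 0.1179]
ee_rot: [-3.136, 0.027, -2.98]
force: [-0.1, -0.1, 0.2]
width: 0.0007
t: 4.1
eef_pos: [0.5497, -0.1191, 0.1047]
ee_rot: [-3.132, 0.051, -2.979]
force: [0.1, 0.5, 0.1]
width: 0.0004
t: 4.3
eef_pos: [0.5477, -0.1189, 0.1038]
ee_rot: [-3.132, 0.048, -2.979]
force: [0.4, 0.1, -0.1]
width: 0.0003
```

```bash
python3 -m jog '[[-7,0,-5,0,0.025,0],[-6,0,-5,0,0.022,0],[0,0,0,0,0,0],[0,0,0,0,0,0]]'
```

```text
t: 4.7
eef_pos: [0.5347, -0.1186, 0.0939]
ee_rot: [-3.14, -0.003, -2.979]
force: [-0.1, 0.5, -0.1]
width: 0.0003
```

```bash
for i in 1 2 ; do python3 -m jog '[[0.8,-5,0,0,0,0],[0.8,-5,0,0,0,0]]'; done;python3 -m jog '[[0.8,-5,0,0,0,0]]'
```

```text
t: 4.9
eef_pos: [0.5367, -0.1288, 0.094]
ee_rot: [-3.14, -0.003, -2.978]
force: [-0.4, 0.2, -0.6]
width: 0.0004
t: 5.1
eef_pos: [0.5383, -0.139, 0.0941]
ee_rot: [-3.141, -0.002, -2.978]
force: [-0.3, 2.1, 0.3]
width: 0.0004
t: 5.2
eef_pos: [0.5392, -0.1447, 0.0941]
ee_rot: [-3.141, -0.002, -2.978]
force: [0.2, 1.0, -0.7]
width: 0.0004
```

```bash
for i in 1 2 3 4; do python3 -m jog '[[0.5,-3,0,0,0,0]]'; done
```

```text
t: 5.3
eef_pos: [0.5399, -0.1485, 0.0942]
ee_rot: [-3.141, -0.002, -2.978]
force: [0.3, -0.8, -0.4]
width: 0.0003
t: 5.4
eef_pos: [0.5401, -0.1498, 0.0942]
ee_rot: [3.139, -0.002, -2.98]
force: [-7.2, 34.2, 15.2]
width: 0.0007
t: 5.5
eef_pos: [0.5401, -0.1497, 0.0943]
ee_rot: [3.134, -0.001, -2.982]
force: [-7.1, 30.3, 12.5]
width: 0.0003
t: 5.6
eef_pos: [0.5401, -0.1494, 0.0944]
ee_rot: [3.13, -0.001, -2.983]
force: [-5.2, 22.7, 9.1]
width: 0.0005
```

```bash
python3 -m jog '[[0.2,-1.5,0,0,0,0],[0.2,-1.5,0,0,0,0],[0.2,-1.5,0,0,0,0],[0.2,-1.5,0,0,0,0],[0.2,-1.5,0,0,0,0],[0.2,-1.5,0,0,0,0],[0.2,-1.5,0,0,0,0],[0.2,-1.5,0,0,0,0],[0.2,-1.5,0,0,0,0],[0.2,-1.5,0,0,0,0]]'
```

```text
t: 6.6
eef_pos: [0.5401, -0.1485, 0.0946]
ee_rot: [3.107, 0.002, -2.985]
force: [-3.3, 12.0, 4.2]
width: 0.0005
```

```bash
python3 -m jog '[[-1,6,0,-0.017,0,0],[-1,6,0,-0.017,0,0],[0,0,15,0,0,0],[0,0,20,0,0,0],[0,0,20,0,0,0],[0,0,10,0,0,0],[0,0,0,0,0,0]]'
```

```text
t: 7.3
eef_pos: [0.5377, -0.1376, 0.1614]
ee_rot: [-3.14, -0.005, -2.985]
force: [0.1, 0.9, -0.6]
width: 0.0004
```

Run:
```python
from h import *
crop("scene","pics/c5.png",180,175,320,280,5)
```

```text
(no output)
```

View pics/c5.png

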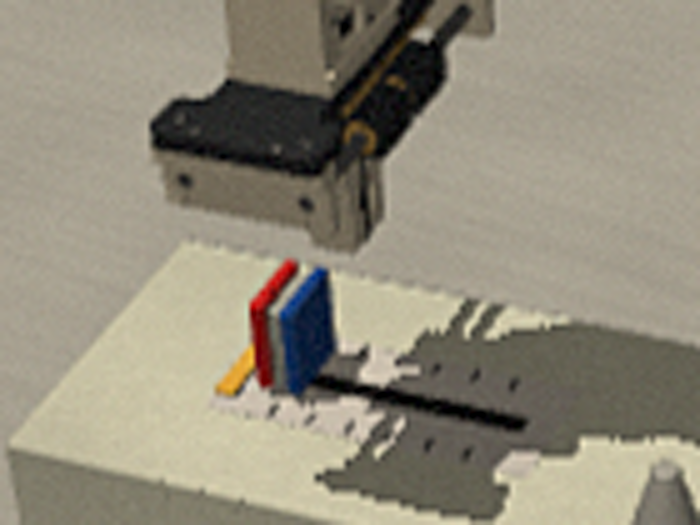

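The paddle has shifted to the yellow end by one notch (zero). Next I'll cross over it and come down on the red side.

```bash
python3 -m jog '[[3,-18,0,0,0,0],[3,-19,0,0,0,0],[3,-19,0,0,0,0],[3,-18,0,0,0,0],[0,0,0,0,0,0],[0,0,0,0,0,0]]'
```

```text
t: 7.95
eef_pos: [0.5464, -0.2138, 0.1536]
ee_rot: [3.14, -0.014, -2.986]
force: [0.1, -0.3, 0.2]
width: 0.0004
```

```bash
python3 -m jog '[[0,0,-12,0,0,0],[0,0,-14,0,0,0],[0,0,-14,0,0,0],[0,0,-12,0,0,0],[0,0,-5,0,0,0],[0,0,0,0,0,0],[0,0,0,0,0,0]]'
```

```text
t: 8.65
eef_pos: [0.5443, -0.2105, 0.0895]
ee_rot: [3.138, -0.017, -2.983]
force: [0.2, -0.3, 0.5]
width: 0.0006
```

```bash
python3 -m jog '[[-0.3,5,0,0,0,0],[-0.3,5,0,0,0,0],[0,0,0,0,0,0]]'; for i in 1 2 3 4 5 6 7; do python3 -m jog '[[-0.4,3,0,0,0,0]]' | grep -E 'pos|force'; done
```

```text
t: 8.95
eef_pos: [0.5445, -0.1997, 0.0909]
ee_rot: [3.139, -0.015, -2.983]
force: [0.2, -0.2, 0.8]
width: 0.0004
eef_pos: [0.5444, -0.1966, 0.0913]
force: [-0.4, 0.9, -1.4]
eef_pos: [0.5441, -0.1938, 0.0915]
force: [1.1, -6.2, -4.9]
eef_pos: [0.5437, -0.1911, 0.0915]
force: [1.6, -5.1, -3.3]
eef_pos: [0.5432, -0.1883, 0.0915]
force: [0.2, -2.3, -1.9]
eef_pos: [0.5427, -0.1851, 0.0915]
force: [-0.1, -1.3, -0.8]
eef_pos: [0.5422, -0.1817, 0.0916]
force: [-0.2, -0.1, -0.4]
eef_pos: [0.5418, -0.1781, 0.0916]
force: [-0.1, -0.7, -0.4]
```

```bash
for i in 1 2 3 4 5 6; do python3 -m jog '[[-0.5,3,0,0,0,0]]' | grep -E 'pos|force'; done
```

```text
eef_pos: [0.5414, -0.1748, 0.0918]
force: [0.9, -7.4, -3.1]
eef_pos: [0.5409, -0.172, 0.0918]
force: [0.8, -4.2, -3.5]
eef_pos: [0.5404, -0.169, 0.0918]
force: [0.9, -3.5, -1.8]
eef_pos: [0.54, -0.1658, 0.0917]
force: [0.1, -0.9, -0.7]
eef_pos: [0.5394, -0.1623, 0.0918]
force: [0.0, 0.2, 0.4]
eef_pos: [0.5388, -0.1588, 0.0918]
force: [-0.5, 0.9, -0.6]
```

Two clicks so far. Now the third, more gently.

```bash
for i in 1 2 3 4 5 6; do python3 -m jog '[[-0.4,2.6,0,0,0,0]]' | grep -E 'pos|force'; done
```

```text
eef_pos: [0.5383, -0.1557, 0.0919]
force: [-0.0, -1.7, -1.6]
eef_pos: [0.538, -0.1533, 0.0919]
force: [1.1, -5.5, -1.8]
eef_pos: [0.5376, -0.1508, 0.0919]
force: [0.4, -3.9, -2.0]
eef_pos: [0.5371, -0.1482, 0.0919]
force: [0.1, -2.0, -1.1]
eef_pos: [0.5368, -0.1454, 0.0919]
force: [0.5, -0.6, -0.7]
eef_pos: [0.5363, -0.1423, 0.0919]
force: [-0.3, 1.0, -1.1]
```

The third click has been felt and the finger is free. I'll back off, rise and look.

```bash
python3 -m jog '[[1,-7,0,0,0,0],[1,-10,0,0,0,0],[1,-10,0,0,0,0],[0,0,15,0,0,0],[0,0,20,0,0,0],[0,0,30,0,0,0],[0,-10,40,0,0,0],[0,-30,40,0,0,0],[0,-30,40,0,0,0],[0,0,0,0,0,0],[0,0,0,0,0,0]]'
python3 - <<'E'
from h import *
p=[0.529,-0.0916,.1555];c,s=np.cos(p[2]),np.sin(p[2])
for q in (.04,.06,.08):
    l=(0,-.08+q,.125);w=[p[0]+c*l[0]-s*l[1],p[1]+s*l[0]+c*l[1],l[2]]
    u=w2px("scene",w);v=w2px("top",w);print(q,((u-[180,175])*5).round(),((v-[340,210])*6).round())
crop("scene","pics/c6.png",180,175,320,280,5); crop("top","pics/c7.png",300,200,470,310,4)
E
```

```text
t: 11.95
eef_pos: [0.5362, -0.2496, 0.2824]
ee_rot: [3.141, -0.017, -2.987]
force: [0.6, 1.3, -1.0]
width: 0.0005
0.04 [367. 296.] [308. 294.]
0.06 [407. 304.] [255. 301.]
0.08 [446. 313.] [203. 308.]
```

View pics/c6.png

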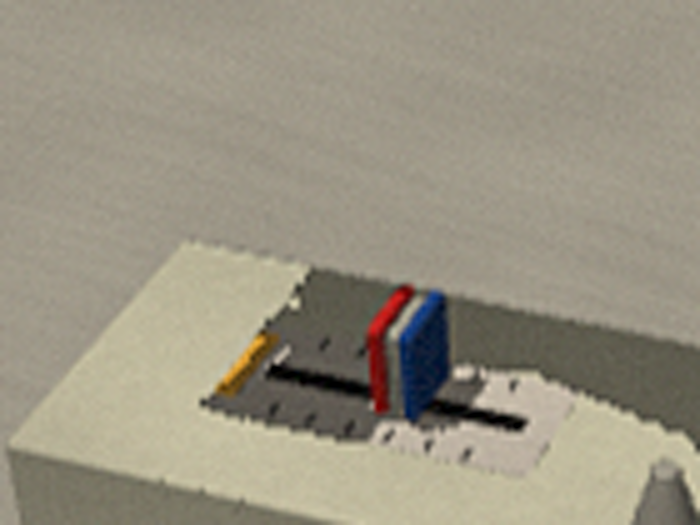

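The paddle's top middle is at about (408,310), against a predicted (407,304) for 0.060, so it rests in the third notch. The cup and nozzle were never approached, and the gripper is well clear. Handing in.

```bash
python3 -m jog '[[0,0,0,0,0,0],[0,0,0,0,0,0]]'; python3 -c "
from station import workorder;print(workorder.job_done())"
```

```text
t: 12.25
eef_pos: [0.5355, -0.2485, 0.2801]
ee_rot: [3.141, -0.021, -2.985]
force: [-0.5, 0.2, 0.1]
width: 0.0006
the job is handed in; nothing more can be done
None
```

The portion lever is resting in the third notch from zero, and I handed the job in at about 12 s.

- **Zeroing:** With the gripper shut, I pushed the blue face from the first notch back to the zero stop. I held it there for about 1.2 s, pressing with about 34 N falling to 12 N.
- **Advancing:** I crossed over the paddle and pushed the red face. The push force rose and fell three times, about 20 mm apart, and I stopped as soon as the third click had passed. The finger never got close to the next crest.
- **Last checks:** In the final scene picture, the middle of the paddle's top is within about 6 enlarged pixels (about 1 camera pixel) of where it should be at 0.060 m. Neighbouring notches are about 40 enlarged pixels apart. The gripper was clear and read about zero force.
- **Not checked:** I didn't look at the cup, jar and pastries again afterwards. Nothing went near them except the first pass, which went over the hopper and cleared it by about 85 mm.

While coming down on the blue side, the arm drifted about 1–2 cm in free space. I corrected this before touching the paddle.

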